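# Clamp a cart wheel on its stand with the wing nut

## Task

Fit the wing nut from the tray onto the threaded stud that stands up through the cart wheel. Keep it level, turn it backward (anticlockwise from above) until it drops into the start of the thread, then run it on clockwise until it is tight and has squeezed the sprung plate on the wheel fully down. Let go of it there, and do not disturb the jar, spacer ring and spanner.

Things in the scene. Friction and masses are not known exactly. Their poses are not given: they have to be found in the camera images.
- nut_grip (a point): Centre of the wings of the grey aluminium wing nut, the point to grip: on its axis, 44 mm above its foot (flat underside). z: nut's axis, up. The wings are one bar along x, 64 mm long, 14 mm thick (along y), 32.5 to 60 mm above the foot (56 mm in the middle). Below them a round hub 52 mm across. About 180 g. Half a turn leaves it the same. It starts foot down in the tray, foot 3 mm above the bench.
- nut_foot (a point): Centre of the nut's underside, same axes as nut_grip. The hub is 32.5 mm high with a 36 mm bore from below, blind on top, flared to 39 mm at the foot.
- nut_lugs (a point): On the nut's axis, 8 mm above the foot, same axes. At this height two lugs in the bore, one at +x, one at -x, 6.5 mm wide, 4 mm high, reach in to 13 mm from the axis; they run in the stud's thread.
- stud_top (a point): Centre of the flat top of the upright steel stud, 92 mm above the bench; z up. Stud 33 to 34 mm across: 1 to 1.5 mm play in the nut's bore. Two-start right-hand thread, 20 mm per turn. In the top are two opposite slots 11.5 mm wide for the lugs; their heading differs each time and is not told (these axes do not show it). With the lugs on the top the nut's foot is 5 to 6 mm below it.
- stand: Fixed wheel stand; origin under its centre, stud on its axis. A cart wheel 180 mm across lies on it, tyre top 57 mm up. Beside each slot a stop 5 mm wide rises 4 mm above the stud's top: it blocks lugs turned clockwise first (a nut set down on the stops sits 4 mm high). Turned anticlockwise (up to half a turn) the lugs reach the slots and the nut, if loose, drops 10 mm; then 3.5 rad clockwise.
- plate_top (a point): Centre of the upper face of the sprung aluminium plate, a disc 68 mm across, 8 mm thick, around the stud above the wheel's hub; the nut's foot bears on it. 72 mm above the bench when free, 68 mm when fully pressed.
- plate (a joint): How far the sprung plate is pressed down, in m: 0 free, 0.004 at its stop. 2.5 N starts it, 12.5 N presses it fully down. Running on takes 0.1 to 0.2 N m; when tight the turning moment rises steeply, past 0.5 N m. The thread alone must hold the plate down when the hand is off.
- tray: Open square dark steel tray, fixed, 150 mm by 150 mm, walls 16 mm high and 3 mm thick; origin at the centre of its underside, on the bench. The nut stands in it.
- jar: Amber glass jar with steel lid, 64 mm across, 85 mm tall; origin under its centre. Bystander.
- spacer: Plain steel spacer ring, 60 mm outside, 36 mm hole, 25 mm high, no wings; origin under its centre. Bystander.
- spanner: Steel spanner lying on the bench, about 180 mm long; its length is its x axis. Bystander.
Things that resemble listed ones, but are neither listed nor needed, are in the scene too. Leave any blue or purple look-alike of the part that bears nut_grip alone.

How it is judged:
On the way:
1. the nut has dropped into the thread start: level around the stud, its foot more than 13 mm below the stud's top, the plate not yet pressed (horizontal distance between nut_foot and stud_top below 0.005 m and z of nut_foot in the frame of stud_top below -0.013 m and angle between nut_foot's own z axis and vertical below 0.1 rad and value of joint plate below 0.001 m), for 0.1 s.
At the end, for the whole second after the job is handed in: The nut is on the stud (axis within 4 mm, upright within 0.1 rad), its foot at least 22 mm below the stud's top, holding the sprung plate pressed down by more than 3 of its 4 mm, at rest and let go (value of joint plate above 0.003 m and horizontal distance between nut_foot and stud_top below 0.004 m and z of nut_foot in the frame of stud_top below -0.022 m and angle between nut_foot's own z axis and vertical below 0.1 rad and velocity of joint plate below 0.003 m/s); the robot touches nothing.
It fails at once if the jar, the spacer ring or the spanner is moved by more than 30 mm (distance of any of jar, spacer, spanner from where it was at the start of the episode above 0.03 m).
It also fails if it takes over 67 s, if anything falls off the work surface, if the arm or the gripper's body presses on something with over 40 N, if the wrist force passes 120 N, or if a joint passes its speed limit or range.

## Robot

A 7-joint arm with a two-finger parallel gripper is mounted at the origin on the work surface. World frame = base frame: x ahead of the robot, y to its left, z up, the work surface at z = 0. Lengths are in m, angles in rad, forces in N, time in s.
With the tool pointing down it reaches from about 0.375 to 0.925 m from the base axis. Payload 3.1 kg.
Tool frame: the origin (TCP) lies on the centre line of the jaws, within the pads' length; the fingertips stand 8 mm ahead of it and the grasp point (between the pads) lies 11 mm behind it (r.nose_length is the distance from the TCP to the fingertips, in m); z points along the fingers, y is the line along which they close (so a half turn about z gives the same grasp; the last joint's range is limited). The gripper opens to 85 mm and grips with 20 to 120 N. Pads are 22 mm wide; open, the fingers measure 114 mm over their backs; the gripper's body (76 mm by 85 mm) begins 54 mm behind the grasp point. The pads swing forward as they close: fully open they stand 13 mm farther back than shut.
Start: joints at [1.158, 0.383, 0.044, 1.598, -0.018, 1.161, -0.05], TCP at [0.201, -0.618, 0.239] pointing down, gripper open.
Joint ranges: [-2.61, 2.61], [-0.41, 2.15], [-1.48, 1.57], [0, 2.5], [-1.57, 4.71], [0.05, 1.97], [-2.85, 2.85]. Speed limits (rad/s): [2.79, 2.79, 3.14, 3.14, 3.14, 3.14, 3.14].

## Interface

Orientations are given as a rotation vector (axis times angle).
In Python, from station import r gives the robot as it stands.
- The arm moves only by the shell command python3 -m handwheel 'ROWS'. ROWS is text: rows parted by semicolons, each of 5 numbers parted by spaces: the shift along the world's x, y, z in mm, then the turn about the world's z in degrees, then the finger opening in mm, from 0 to 85.4. In form: x y z twist jaw; .... A call has 1 to 5 rows; each row shifts and turns the commanded pose from where the row before left it; what a row does not reach is not made up. A row lasts 1/10 s, in which the tool goes at most 50 mm and 8.59 degrees, less where a joint would pass 70% of its speed; a pose out of reach is approached as far as the arm can. A call is refused whole if a number of a shift passes 50 or a number of a turn 8.59, either way. A call with a gripper value outside its range is refused whole. The fingers move at their own pace and stop on an object; the grip force is fixed at half the most. Time passes only in rows, so rows that do not move let the fingers close. It gives the time, the measured TCP pose, the force, the opening and the grip force at its end, in the units of the state.
- r.observe(): the state, without advancing time (a new reading comes with each control period).
- r.read_camera(name): name is "scene" or "top" or "wrist"; returns the picture (420x560x3 uint8, red, green, blue); there is no depth.
- r.calibration(name): a dict with "fx", "fy", "cx", "cy" (pixels), "k1" (the pictures are not rectified: a ray, as slopes to the right and down, at radius r is drawn at 1 + k1 r^2 times it, then the intrinsics apply), "extrinsics" (4x4, takes a point from world to camera coordinates); the wrist camera has in their place "tool_from_camera" (4x4, takes a point from camera to tool coordinates, whose origin is the TCP and whose axes are the flange's). Camera axes: x right, y down, z forward; pixel columns grow to the right and rows downward; lengths in m; the calibration is good to about 2 mm. A picture is of the moment at which its call begins: read the wrist's pose just before it. calibration takes no time and is no camera call.
- r.job_done(): hands the job in; it is judged then, once.
The state is a dict: "clock": time; "joints": joint angles; "qd": joint speeds; "tau": joint torques, N m; "tcp_pos": TCP position; "eef_rot": TCP orientation; "ft_force": force on the tool from outside, world axes, zero at the start; "wrist_torque": the same for the moment, N m; "grip_width": finger opening in m; "grip_force": force on a finger pad.
Only numpy, scipy, OpenCV 4.12 (cv2) and the standard library are available. Lean on these libraries where they do the work, as an engineer would, in place of code of your own. Each camera call takes 0.05 s, during which the arm holds its last target. There are 200 camera calls.

## Working session

There is one attempt and no reset: what is moved stays moved. The work goes in short steps, Python scripts to look and compute and a shell command to move; the robot and the scene stay as the last step left them, time stands still between calls to the robot, and variables do not carry over. Pictures are saved under pics/ and viewed, at most 10 in all, crops included, and the job is handed in when it is done.

```bash
ls; mkdir -p pics
cat > h.py <<'E'
import numpy as np, cv2
from station import r
from scipy.spatial.transform import Rotation as R
def snap(cam,fn):
    s=r.observe(); im=r.read_camera(cam); cv2.imwrite(fn,cv2.cvtColor(im,cv2.COLOR_RGB2BGR)); return s,im
def ray(cam,px,s=None):
    c=r.calibration(cam); K=np.array([[c['fx'],0,c['cx']],[0,c['fy'],c['cy']],[0,0,1.]])
    p=cv2.undistortPoints(np.array([[px]],float),K,np.array([c['k1'],0,0,0.]))[0,0]
    d=np.array([p[0],p[1],1.])
    if cam=='wrist':
        T=np.eye(4);T[:3,:3]=R.from_rotvec(s['eef_rot']).as_matrix();T[:3,3]=s['tcp_pos'];M=T@np.array(c['tool_from_camera'])
    else: M=np.linalg.inv(np.array(c['extrinsics']))
    return M[:3,3],M[:3,:3]@d
def onz(cam,px,z,s=None):
    o,d=ray(cam,px,s); return o+d*(z-o[2])/d[2]
E
python3 - <<'E'
from h import *
s,a=snap('top','pics/top.png'); s,b=snap('scene','pics/scene.png')
print({k:np.round(v,3) for k,v in s.items()})
for c in('top','scene','wrist'):print(r.calibration(c))
E
```

```text
pics
{'clock': np.float64(0.05), 'joints': array([ 1.158,  0.384,  0.044,  1.6  , -0.018,  1.161, -0.05 ]), 'qd': array([ 0.   , -0.   ,  0.001, -0.002, -0.   ,  0.001,  0.001]), 'tau': array([ 2.0000e-03, -4.3504e+01,  1.0290e+00, -2.5066e+01,  1.1000e-02,
        6.0000e-03, -0.0000e+00]), 'tcp_pos': array([ 0.201, -0.617,  0.238]), 'eef_rot': array([-3.10e+00, -4.92e-01,  1.00e-03]), 'ft_force': array([-0.012,  0.28 , -0.278]), 'wrist_torque': array([-0.023, -0.041, -0.037]), 'grip_force': np.float64(0.0), 'grip_width': np.float64(0.085)}
{'fx': 425.57628687682677, 'fy': 425.57628687682677, 'cx': 280.68512579437055, 'cy': 213.30649199233378, 'k1': -0.10460774156822521, 'extrinsics': array([[-0.02213255, -0.99974311,  0.00488481, -0.02160362],
       [-0.98034396,  0.02074443, -0.19620244,  0.6251616 ],
       [ 0.1960507 , -0.00913125, -0.98055124,  0.80045929],
       [ 0.        ,  0.        ,  0.        ,  1.        ]])}
{'fx': 498.30305800211744, 'fy': 498.30305800211744, 'cx': 268.45979718833286, 'cy': 212.02109372730533, 'k1': 0.025557970997351933, 'extrinsics': array([[ 0.47351312,  0.88077226,  0.00505471, -0.27203835],
       [ 0.76886135, -0.41053522, -0.49021736, -0.46133668],
       [-0.42969471,  0.23601072, -0.87158556,  1.5838534 ],
       [ 0.        ,  0.        ,  0.        ,  1.        ]])}
{'fx': 376.52832651421136, 'fy': 376.52832651421136, 'cx': 286.9434627741496, 'cy': 206.87626210149796, 'k1': -0.1045069845788143, 'tool_from_camera': array([[-2.20395948e-05, -9.47504670e-01, -3.19741926e-01,
         8.25668896e-02],
       [ 9.99999998e-01, -4.10985917e-05,  5.28598581e-05,
        -1.71195158e-03],
       [-6.32259053e-05, -3.19741924e-01,  9.47504669e-01,
        -1.34164568e-01],
       [ 0.00000000e+00,  0.00000000e+00,  0.00000000e+00,
         1.00000000e+00]])}
```

View pics/top.png

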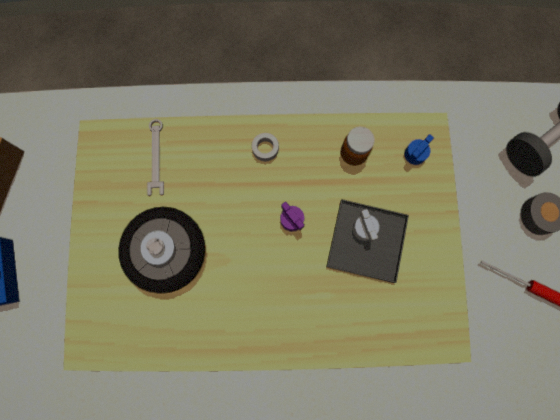

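View pics/scene.png

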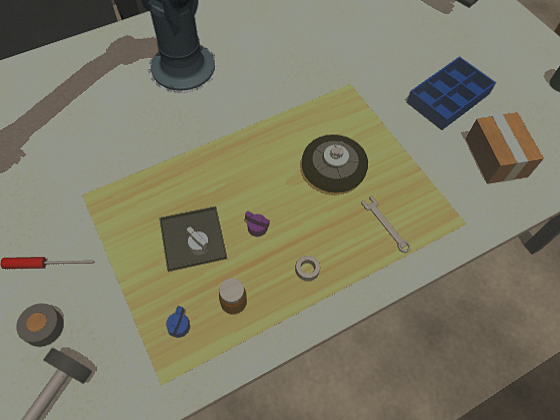

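Top view: the candidates are the grey wing nut in the tray (367,227), the purple one (292,217) and the blue one (418,150). The grey one in the tray fits the description. The stud is at (155,246) in the wheel, the jar at (357,146), the spacer at (265,148) and the spanner at (155,158). The scene view agrees. I'll enlarge the nut and the stud.

Run:
```python
from h import *
a=cv2.imread('pics/top.png')
n=cv2.resize(a[197:257,337:397],(400,400),interpolation=2); t=cv2.resize(a[215:275,125:185],(400,400),interpolation=2)
cv2.imwrite('pics/crop.png',np.hstack([n,t]))
for z in(.047,.061): print('nut',z,onz('top',(367,227),z))
print('stud',onz('top',(155,246),.092))
b=cv2.imread('pics/scene.png'); 
print('sc nut',onz('scene',(197,238),.055),'stud',onz('scene',(336,153),.092))
```

```text
nut 0.047 [ 0.59501422 -0.21244333  0.047     ]
nut 0.061 [ 0.59274421 -0.20943098  0.061     ]
stud [0.55900094 0.21050772 0.092     ]
sc nut [ 0.60324027 -0.21524321  0.055     ] stud [0.56667021 0.20488777 0.092     ]
```

View pics/crop.png

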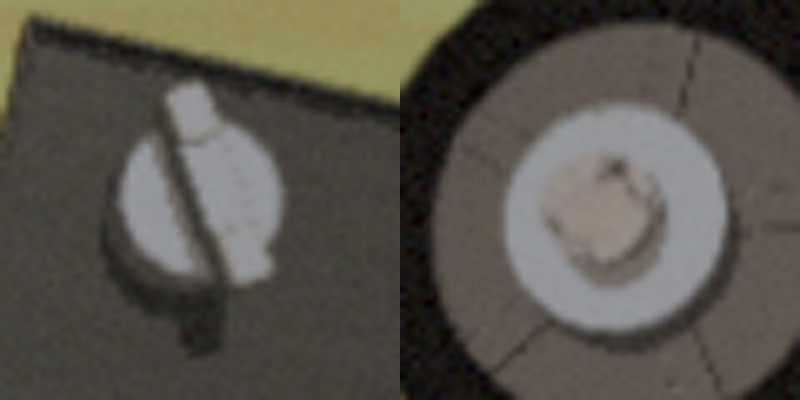

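The crop confirms it: grey nut with its bar running from about (365,213) to (375,236), and a bare stud with a dark slot or stop mark near its top edge. Next I'll compute the heading and approach.

```bash
python3 - <<'E'
from h import *
A=onz('top',(365.6,213.5),.063);B=onz('top',(374.6,236),.063)
d=A-B; print(A,B,(A+B)/2,np.linalg.norm(d),np.degrees(np.arctan2(d[1],d[0])))
s=r.observe();M=R.from_rotvec(s['eef_rot']).as_matrix();print(M.round(3),s['tcp_pos'])
print('tool y heading',np.degrees(np.arctan2(M[1,1],M[0,1])))
E
python3 -m handwheel '35 36 0 0 85;35 36 0 0 85;35 36 0 0 85;35 36 0 0 85;35 36 0 0 85'
python3 -m handwheel '35 36 0 0 85;35 36 0 0 85;35 36 0 0 85;35 36 0 0 85;35 36 0 0 85'
```

```text
[ 0.62028814 -0.20783548  0.063     ] [ 0.57369849 -0.22336376  0.063     ] [ 0.59699332 -0.21559962  0.063     ] 0.049109301659942164 18.433174375045915
[[ 0.951  0.31  -0.001]
 [ 0.31  -0.951  0.002]
 [-0.    -0.002 -1.   ]] [ 0.20101569 -0.61723837  0.237995  ]
tool y heading -71.95676843917043
clock: 0.6
tcp_pos: [0.3763, -0.4369, 0.2388]
eef_rot: [-3.102, -0.492, 0.001]
ft_force: [1.6, -1.0, 0.4]
grip_width: 0.0852
grip_force: 0.0
clock: 1.1
tcp_pos: [0.5505, -0.2579, 0.2388]
eef_rot: [-3.102, -0.492, 0.001]
ft_force: [-0.2, -0.5, 1.1]
grip_width: 0.0848
grip_force: 0.0
```

```bash
python3 -m handwheel '24 22 -10 0 85;23 21 -10 0 85;0 0 0 0 85;0 0 0 0 85'
python3 - <<'E'
from h import *
s,a=snap('wrist','pics/w1.png'); print(s['tcp_pos'],s['joints'].round(3))
E
```

```text
clock: 1.5
tcp_pos: [0.5965, -0.2155, 0.2181]
eef_rot: [-3.101, -0.496, 0.003]
ft_force: [-0.5, -0.9, -0.4]
grip_width: 0.085
grip_force: 0.0
[ 0.59652469 -0.21549066  0.21812022] [ 0.468  0.386 -0.235  1.646  0.097  1.123 -1.046]
```

View pics/w1.png

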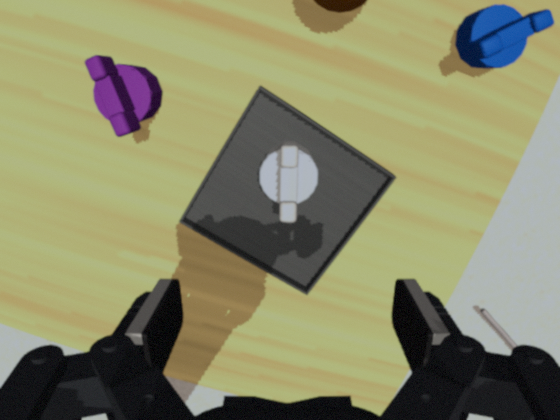

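The wrist view shows the nut bar running from (289,146) to (288,222), vertical in the image and centred between the fingers. The purple nut is at (125,93) and the blue one at (500,35).

Run:
```python
from h import *
s=r.observe()
im=cv2.imread('pics/w1.png')
def f(z):
    A=onz('wrist',(289.5,147),z,s);B=onz('wrist',(288,205),z,s)
    return A,B
A,B=onz('wrist',(289.3,147),.063,s),onz('wrist',(288,222),.055,s)
B2=onz('wrist',(288,203),.063,s)
d=A-B2;print(A,B,B2,(A+B)/2,np.linalg.norm(A-B),np.linalg.norm(d),np.degrees(np.arctan2(d[1],d[0])))
g=im[:,:,1];print(g[140:228,289]);print(g[185,270:310])
```

```text
[ 0.62767351 -0.20728739  0.063     ] [ 0.56547247 -0.22653214  0.055     ] [ 0.58405472 -0.22044998  0.063     ] [ 0.59657299 -0.21690977  0.059     ] 0.06559977197031723 0.04556152917552714 16.791925576220077
[ 87  90  97 101 105 125 154 174 181 182 181 183 183 183 182 183 183 182
 183 182 182 183 182 182 181 178 167 157 166 179 183 182 182 183 181 183
 182 182 181 181 184 182 182 181 182 181 182 182 184 183 183 182 182 183
 183 183 183 182 183 178 166 145 146 167 179 182 182 183 182 182 182 182
 182 182 183 182 182 182 183 183 177 159 122  80  59  53  51  49]
[182 182 183 182 181 179 167 150 136 138 159 176 181 182 181 184 182 181
 182 181 184 183 182 182 182 182 176 172 177 181 182 183 183 182 182 182
 182 183 182 182]
```

```bash
python3 -m handwheel '1 0 -42 -1 60;0 0 -42 0 60;0 0 -42 0 60;0 0 -30 0 50;0 0 -11 0 40'
python3 -m handwheel '0 0 -2 0 30;0 0 0 0 30'
```

```text
clock: 2.05
tcp_pos: [0.5934, -0.2185, 0.0485]
eef_rot: [-3.106, -0.46, 0.012]
ft_force: [-1.8, 1.0, 0.2]
grip_width: 0.0404
grip_force: 0.0
clock: 2.25
tcp_pos: [0.5986, -0.2181, 0.0517]
eef_rot: [3.106, 0.463, 0.003]
ft_force: [1.1, -0.2, 0.8]
grip_width: 0.0301
grip_force: 0.0
```

```bash
python3 -m handwheel '0 0 0 0 10;0 0 0 0 5;0 0 0 0 5;0 0 0 0 5;0 0 0 0 5'
```

```text
clock: 2.75
tcp_pos: [0.5996, -0.2168, 0.0526]
eef_rot: [3.105, 0.466, 0.005]
ft_force: [-1.8, 0.1, 6.2]
grip_width: 0.0121
grip_force: 62.0
```

```bash
python3 -m handwheel '0 0 10 0 5;0 0 30 0 5;0 0 40 0 5;0 0 40 0 5;0 0 20 0 5'
python3 - <<'E'
from h import *
for i in range(2): s,a=snap('wrist','pics/w2.png')
print(s['tcp_pos'],s['eef_rot'],s['joints'].round(3),s['ft_force'],s['grip_width'])
E
```

```text
clock: 3.25
tcp_pos: [0.5994, -0.2172, 0.1946]
eef_rot: [3.104, 0.465, 0.008]
ft_force: [0.8, 0.1, -0.9]
grip_width: 0.0127
grip_force: 61.0
[ 0.60099236 -0.21765585  0.19748472] [3.10213964 0.4643681  0.01403975] [ 0.465  0.407 -0.231  1.662  0.104  1.074 -1.07 ] [ 1.2710369  -0.178418    1.17060622] 0.01247342196621833
```

View pics/w2.png

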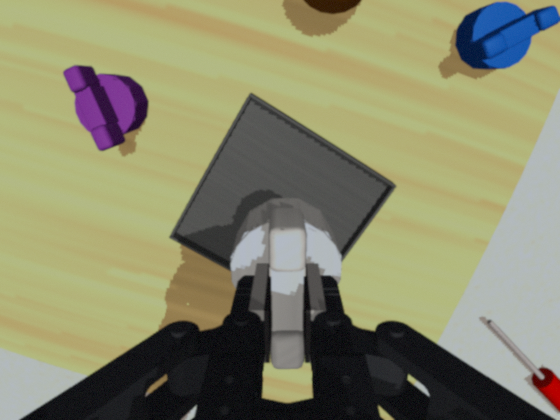

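The nut is held between the pads, with the far bar end around (288,207), the near end at (287,368) and the hub spanning columns 230–341. I'll compute the offset along the bar.

Run:
```python
from h import *
im=cv2.imread('pics/w2.png');g=im[:,:,1]
print(list(enumerate(g[195:280,288],195))[::1].__str__().replace('np.uint8',''));print(g[355:375,287])
s=dict(tcp_pos=np.zeros(3),eef_rot=np.zeros(3))
for row in (207,240,270,368):
    print(row,[onz('wrist',(288,row),z,s)[0].round(4) for z in(-.0104,-.0064,.017)])
for c in (230,341): print(onz('wrist',(c,262),.017,s).round(4))
```

```text
[(195, (81)), (196, (83)), (197, (91)), (198, (96)), (199, (98)), (200, (99)), (201, (101)), (202, (101)), (203, (97)), (204, (88)), (205, (85)), (206, (83)), (207, (84)), (208, (94)), (209, (95)), (210, (95)), (211, (97)), (212, (97)), (213, (97)), (214, (97)), (215, (100)), (216, (101)), (217, (100)), (218, (100)), (219, (100)), (220, (100)), (221, (101)), (222, (102)), (223, (101)), (224, (102)), (225, (104)), (226, (108)), (227, (120)), (228, (135)), (229, (149)), (230, (164)), (231, (174)), (232, (182)), (233, (185)), (234, (185)), (235, (184)), (236, (185)), (237, (185)), (238, (185)), (239, (184)), (240, (186)), (241, (184)), (242, (184)), (243, (184)), (244, (185)), (245, (184)), (246, (184)), (247, (185)), (248, (184)), (249, (184)), (250, (185)), (251, (185)), (252, (186)), (253, (185)), (254, (186)), (255, (184)), (256, (185)), (257, (185)), (258, (186)), (259, (186)), (260, (185)), (261, (186)), (262, (184)), (263, (184)), (264, (185)), (265, (185)), (266, (185)), (267, (186)), (268, (184)), (269, (179)), (270, (169)), (271, (170)), (272, (179)), (273, (185)), (274, (186)), (275, (185)), (276, (186)), (277, (185)), (278, (185)), (279, (184))]
[135 134 133 134 133 132 134 130 131 132 133 133 130 135 165 182 185 186
 186 185]
207 [np.float64(0.0407), np.float64(0.0394), np.float64(0.0315)]
240 [np.float64(0.0283), np.float64(0.0265), np.float64(0.0162)]
270 [np.float64(0.0162), np.float64(0.014), np.float64(0.0015)]
368 [np.float64(-0.0298), np.float64(-0.0335), np.float64(-0.0547)]
[ 0.0055 -0.0272  0.017 ]
[0.0055 0.0225 0.017 ]
```

```bash
for i in 1; do :; done
python3 -m handwheel '2 24 0 8.5 5;2 24 0 8.5 5;2 24 0 8.5 5;2 24 0 8.5 5;2 24 0 8.5 5' | head -3
python3 -m handwheel '2 24 0 8.5 5;2 24 0 8.5 5;2 24 0 8.5 5;2 24 0 8.5 5;2 24 0 8.5 5' | head -3
python3 -m handwheel '2 24 0 8.5 5;2 24 0 8.5 5;2 24 0 8.5 5;2 24 0 8.5 5;2 24 0 8.5 5' | head -3
python3 -m handwheel '2 24 0 8.5 5;0 24 0 8.5 5;0 20 0 8.5 5;0 20 0 0 5;0 0 0 0 5'
python3 - <<'E'
from h import *
for i in range(2): s,a=snap('wrist','pics/w3.png')
print(s['tcp_pos'],s['eef_rot'],s['joints'].round(3),s['ft_force'],s['grip_width'])
E
```

```text
clock: 3.85
tcp_pos: [0.6058, -0.0956, 0.1875]
eef_rot: [-2.72, -1.567, 0.006]
clock: 4.35
tcp_pos: [0.6159, 0.024, 0.1875]
eef_rot: [-1.966, -2.446, 0.005]
clock: 4.85
tcp_pos: [0.6261, 0.1436, 0.1875]
eef_rot: [-0.946, -2.992, 0.004]
clock: 5.35
tcp_pos: [0.6267, 0.2356, 0.188]
eef_rot: [-0.263, -3.126, -0.004]
ft_force: [-0.0, 0.4, -1.9]
grip_width: 0.0124
grip_force: 61.0
[0.62760223 0.23296492 0.18812463] [-2.66414470e-01 -3.12624747e+00  7.01410488e-04] [ 0.171  0.61  -0.823  1.556  0.468  1.187  0.659] [-0.37761011 -0.33353204 -2.88776226] 0.012244815183109674
```

View pics/w3.png

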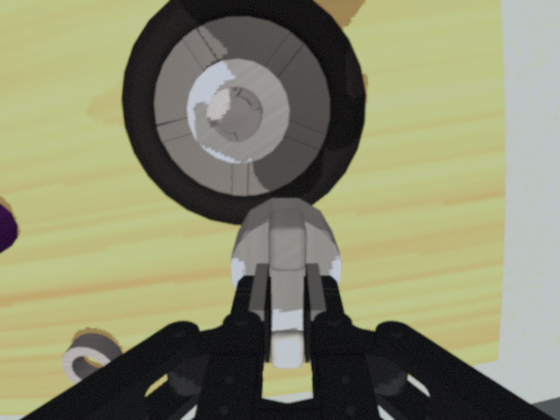

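Wrist view: wheel with the plate disc centred near (238,111) and the stud around (236,110), partly in shadow. I'll enlarge the stud.

Run:
```python
import cv2,numpy as np
a=cv2.imread('pics/w3.png')[70:150,190:290]
g=cv2.cvtColor(a,cv2.COLOR_BGR2GRAY); g=cv2.resize(g,(800,640),interpolation=cv2.INTER_CUBIC)[:600]
g=cv2.createCLAHE(4,(3,3)).apply(g)
cv2.imwrite('pics/c3.png',g)
```

```text
(no output)
```

View pics/c3.png

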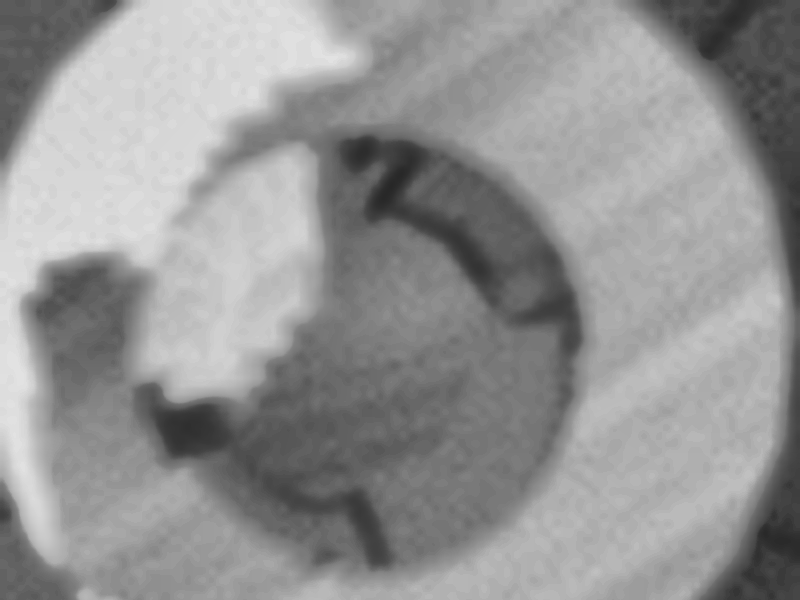

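The crop shows the stud circle centred near crop (360,355). Notches lie upper right (about 12–75° in the image) and lower left (about 195–265°). The stops should be at the anticlockwise ends, so the slot axis is at about 40° (image up is 90°). Next is the stud position.

Run:
```python
from h import *
s=r.observe()
t=R.from_rotvec(s['eef_rot'])
for p,z in(((234.6,113.9),.092),((238.5,110.5),.072)):
    w=onz('wrist',p,z,s); print(w,t.inv().apply(w-s['tcp_pos']), 'corr',w+t.apply([0,.002,0]))
print('top plate', onz('top',(155.8,246.5),.092), onz('top',(157.5,247.5),.072))
x=t.apply([1,0,0]);print(np.degrees(np.arctan2(x[1],x[0])))
```

```text
[0.56007119 0.2121294  0.092     ] [ 0.06408108 -0.02987617  0.096523  ] corr [0.56041504 0.21409961 0.09199518]
[0.5594741  0.21208848 0.072     ] [ 0.06460771 -0.02997091  0.1165248 ] corr [0.55981796 0.21405869 0.07199518]
top plate [0.55799812 0.20889797 0.092     ] [0.55845588 0.21119216 0.072     ]
170.09969738852854
```

```bash
python3 -m handwheel '-8 -7 0 -8.5 5;-8 -7 0 -8.5 5;-8 -7 0 -8.5 5;-8 -7 0 -8.5 5;-8 -7 0 -8.5 5' | head -3
python3 -m handwheel '-8 -8 0 -8.5 5;-8 -8 0 -8.5 5;-8 -8 0 -8.5 5;-8 -8 0 -8.5 5;-7 -8 0 -8.5 5' | head -3
python3 -m handwheel '-5 -6 0 -8.5 5;0 0 0 0 5;0 0 0 0 5'
python3 - <<'E'
from h import *
for i in range(2): s,a=snap('wrist','pics/w4.png')
print(s['tcp_pos'],s['eef_rot'],s['joints'].round(3),s['ft_force'],s['grip_width'])
a=cv2.imread('pics/w4.png'); b=cv2.resize(a[60:210,180:380],(800,600),interpolation=2)
l=cv2.cvtColor(b,cv2.COLOR_BGR2GRAY); cv2.imwrite('pics/c4.png',cv2.createCLAHE(3,(3,3)).apply(l))
E
```

```text
clock: 5.95
tcp_pos: [0.5896, 0.193, 0.1894]
eef_rot: [1.402, 2.811, -0.004]
clock: 6.45
tcp_pos: [0.5503, 0.1533, 0.1897]
eef_rot: [2.325, 2.112, -0.003]
clock: 6.75
tcp_pos: [0.546, 0.1489, 0.1901]
eef_rot: [2.465, 1.946, -0.001]
ft_force: [-0.3, 0.4, -1.8]
grip_width: 0.0124
grip_force: 60.9
[0.54610733 0.14961899 0.19016227] [ 2.46506826e+00  1.94710141e+00 -2.69328856e-05] [ 0.133  0.33  -0.557  1.827  0.2    1.041 -0.735] [ 0.08251114 -0.65714849 -1.49666628] 0.012478708809525027
```

View pics/c4.png

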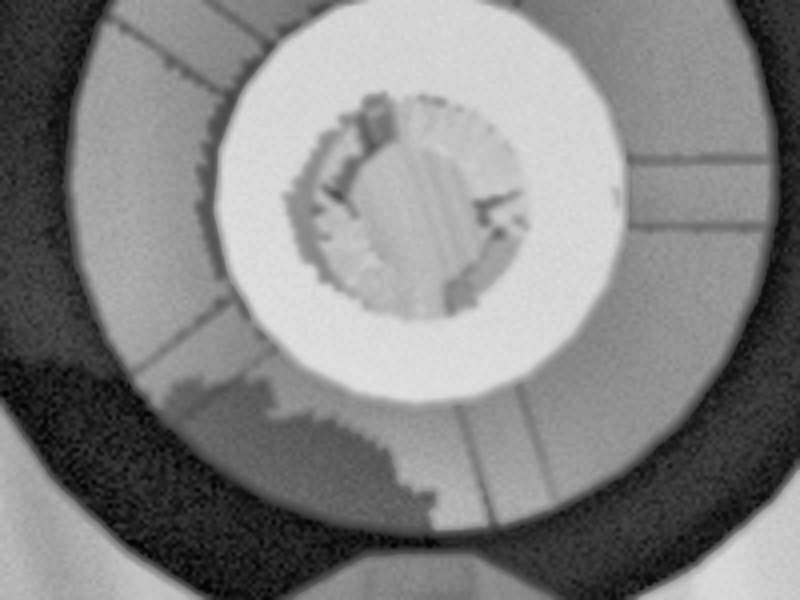

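Well lit now: stud centre at crop (420,207), which is image (284.6,111.4). The slot features span 112–175° and −68–0°, with the stops at the anticlockwise ends, so the slot axis is about 45° anticlockwise of the bar. Combining the two headings cancels the camera bias.

Run:
```python
from h import *
s2=r.observe(); s1=dict(tcp_pos=np.array([0.62760223,0.23296492,0.18812463]),eef_rot=np.array([-2.66414470e-01,-3.12624747,7.01e-04]))
A=[];b=[]
for s,ps in((s1,(((234.6,113.9),.092),((238.5,110.5),.072))),(s2,(((284.6,111.4),.092),((285.1,109.4),.072)))):
    M=R.from_rotvec(s['eef_rot']).as_matrix()
    for p,z in ps:
        w=onz('wrist',p,z,s);print(w.round(4)); A.append(np.hstack([np.eye(2),-M[:2,:2]]));b.append(w[:2])
x=np.linalg.lstsq(np.vstack(A),np.hstack(b),rcond=None)[0];print('stud',x[:2],'bias',x[2:])
print('delta mm',(x[:2]-s2['tcp_pos'][:2])*1e3)
```

```text
[0.5576 0.2123 0.092 ]
[0.557  0.2123 0.072 ]
[0.5595 0.2152 0.092 ]
[0.5596 0.2149 0.072 ]
stud [0.55971498 0.21260825] bias [-0.00231884  0.00072832]
delta mm [13.58533926 62.46016185]
```

Run:
```python
from h import *
P=[];Q=[]
for i in range(12):
    r.read_camera('wrist'); s=r.observe(); P.append(s['tcp_pos']); M=R.from_rotvec(s['eef_rot']).as_matrix(); Q.append([np.degrees(np.arctan2(M[1,0],M[0,0])),M[0,2],M[1,2]])
P=np.array(P);Q=np.array(Q);print(P.mean(0),P.std(0),Q.mean(0),Q.std(0))
def flat(yaw): 
    c,n=np.cos(np.radians(yaw)),np.sin(np.radians(yaw)); return R.from_matrix([[c,n,0],[n,-c,0],[0,0,-1]]).as_rotvec()
s1=dict(tcp_pos=np.array([0.6275,0.233,0.1881]),eef_rot=flat(170.2)); s2=dict(tcp_pos=P.mean(0),eef_rot=flat(Q.mean(0)[0]))
A=[];b=[]
for s,ps in((s1,(((234.6,113.9),.092),((238.5,110.5),.072))),(s2,(((284.6,111.4),.092),((285.1,109.4),.072)))):
    M=R.from_rotvec(s['eef_rot']).as_matrix()
    for p,z in ps:
        w=onz('wrist',p,z,s);print(w.round(4)); A.append(np.hstack([np.eye(2),-M[:2,:2]]));b.append(w[:2])
x=np.linalg.lstsq(np.vstack(A),np.hstack(b),rcond=None)[0];print('stud',x[:2],'bias',x[2:])
print('delta mm',(x[:2]-s2['tcp_pos'][:2])*1e3)
```

```text
[0.54591193 0.15063534 0.19022274] [9.30106043e-05 1.08309718e-04 1.80060775e-05] [ 7.65834905e+01 -5.43557019e-05  2.45020432e-04] [2.47770816e-02 7.48304340e-05 1.50569019e-04]
[0.5579 0.2124 0.092 ]
[0.5573 0.2124 0.072 ]
[0.5593 0.2156 0.092 ]
[0.5594 0.2154 0.072 ]
stud [0.55990308 0.21314782] bias [-0.00215338  0.00108817]
delta mm [13.99115098 62.51248378]
```

Run:
```python
from h import *
s,_=snap('wrist','pics/w5.png'); a=cv2.imread('pics/w4.png',0);b=cv2.imread('pics/w5.png',0)
def shift(t,u): return cv2.phaseCorrelate(np.float32(t),np.float32(u),cv2.createHanningWindow(t.shape[::-1],cv2.CV_32F))
d,_=shift(a[60:165,230:340],b[60:165,230:340]); print(d)
p=(284.6+d[0],111.4+d[1]); w=onz('wrist',p,.092,s)
M=R.from_rotvec(s['eef_rot']).as_matrix(); print(w,M.T@(w-s['tcp_pos']),s['tcp_pos'])
# nut held: bar columns & hub sides
g=b
print('row300-330 bar', g[350,255:320]); print('hub row 262',g[262,222:245],g[262,330:350])
```

```text
(0.7530524937562646, 1.2910926623761867)
[0.55947039 0.21461009 0.092     ] [ 0.06554846 -0.00163671  0.09824678] [0.5458189  0.15047658 0.19024581]
row300-330 bar [ 14  13  17  14  10  12  20  11  17  21  26  27  29  28  38  70 104 121
 131 135 136 140 141 142 142 143 143 141 142 141 146 166 178 181 184 188
 192 193 193 193 192 193 193 193 191 189 183 172 142  87  39  32  28  30
  29  21  17  20  24  21  21  17  17  21  17]
hub row 262 [183 182 184 182 184 184 185 183 170 146 140 142 142 141 140 139 141 142
 143 146 143 145 144] [139 138 140 141 143 142 142 144 142 141 143 158 176 184 186 185 185 185
 185 183]
```

```bash
python3 -m handwheel '5 20 0 0 5;5 23 0 0 5;5 20 -10 0 5;0 0 -15 0 5;0 0 -14 0 5' | head -3
python3 -m handwheel '0 0 0 0 5;0 0 0 0 5;0 0 0 0 5;0 0 0 0 5;0 0 0 0 5'
```

```text
clock: 8.0
tcp_pos: [0.5606, 0.2138, 0.1504]
eef_rot: [2.465, 1.947, -0.001]
clock: 8.5
tcp_pos: [0.5613, 0.2133, 0.152]
eef_rot: [2.467, 1.945, 0.002]
ft_force: [-0.0, 0.6, -1.6]
grip_width: 0.0125
grip_force: 60.9
```

```bash
python3 -m handwheel '0 0 -4 0 5;0 0 -4 0 5;0 0 -3 0 5;0 0 0 0 5;0 0 0 0 5'
python3 -m handwheel '0 0 -2 0 5;0 0 -1 0 5;0 0 -1 0 5;0 0 0 0 5;0 0 0 0 5'
```

```text
clock: 9.0
tcp_pos: [0.5606, 0.2134, 0.14]
eef_rot: [-2.466, -1.946, 0.001]
ft_force: [-0.3, 0.5, -1.5]
grip_width: 0.0123
grip_force: 60.9
clock: 9.5
tcp_pos: [0.5608, 0.2134, 0.1363]
eef_rot: [-2.466, -1.946, 0.0]
ft_force: [0.1, -0.6, -2.2]
grip_width: 0.0122
grip_force: 60.9
```

```bash
python3 -m handwheel '0 0 -1 0 5;0 0 0 0 5;0 0 0 0 5' | sed -n 2,4p
python3 -m handwheel '0 0 -1 0 5;0 0 0 0 5;0 0 0 0 5'| sed -n 2,4p
```

```text
tcp_pos: [0.561, 0.2135, 0.1356]
eef_rot: [2.466, 1.946, 0.001]
ft_force: [-0.5, -0.3, 0.5]
tcp_pos: [0.5612, 0.2137, 0.1353]
eef_rot: [2.466, 1.945, 0.001]
ft_force: [-1.9, 0.0, 4.8]
```

Contact with the lugs on the stud top, with the foot about 6 mm below the top. Now I'll turn it anticlockwise.

```bash
python3 -m handwheel '0 0 0 8 5;0 0 0 8 5;0 0 0 0 5' | sed -n 2,4p
python3 -m handwheel '0 0 0 8 5;0 0 0 4 5;0 0 0 0 5' | sed -n 2,4p
python3 -m handwheel '0 0 0 4 5;0 0 0 4 5;0 0 0 0 5' | sed -n 2,4p
```

```text
tcp_pos: [0.5615, 0.2138, 0.1354]
eef_rot: [2.169, 2.272, 0.002]
ft_force: [-0.7, -0.7, 5.0]
tcp_pos: [0.5618, 0.2137, 0.1348]
eef_rot: [1.923, 2.483, 0.003]
ft_force: [-0.6, -1.1, 2.1]
tcp_pos: [0.5607, 0.2133, 0.1338]
eef_rot: [-1.746, -2.611, 0.0]
ft_force: [-0.5, 0.3, -0.8]
```

```bash
python3 -m handwheel '0 0 -2 2 5;0 0 -2 2 5;0 0 0 0 5' | sed -n 2,4p
python3 -m handwheel '0 0 -2 0 5;0 0 -2 0 5;0 0 0 0 5;0 0 0 0 5' | sed -n 2,4p
```

```text
tcp_pos: [0.5616, 0.2136, 0.1324]
eef_rot: [1.655, 2.669, 0.0]
ft_force: [-1.5, -1.5, 9.0]
tcp_pos: [0.562, 0.2142, 0.1314]
eef_rot: [1.654, 2.667, -0.0]
ft_force: [-6.7, -2.8, 22.3]
```

```bash
python3 -m handwheel '0 0 3 0 5;0 0 0 3 5;0 0 0 0 5' | sed -n 2,4p; python3 -c "
from h import *;s=r.observe();print(s['wrist_torque'],s['joints'].round(2))"
python3 -m handwheel '0 0 0 4 5;0 0 0 4 5;0 0 0 0 5' | sed -n 2,4p; python3 -c "
from h import *;s=r.observe();print(s['wrist_torque'])"
```

```text
tcp_pos: [0.5606, 0.2135, 0.1299]
eef_rot: [1.584, 2.713, -0.001]
ft_force: [-1.6, -0.3, 3.2]
[-0.20522637  0.40394393  0.17751219] [ 0.12  0.51 -0.69  1.78  0.38  0.99 -0.21]
tcp_pos: [0.56, 0.213, 0.128]
eef_rot: [-1.391, -2.815, 0.002]
ft_force: [0.4, -0.0, -1.3]
[ 0.02967595  0.00965449 -0.02278495]
```

```bash
python3 -m handwheel '0 0 -1 0 5;0 0 -1 0 5;0 0 0 0 5' | sed -n 2,4p; python3 -c "
from h import *;s=r.observe();print(s['wrist_torque'])"
python3 -m handwheel '0 0 -1 0 5;0 0 0 0 5;0 0 0 0 5' | sed -n 2,4p; python3 -c "
from h import *;s=r.observe();print(s['wrist_torque'])"
```

```text
tcp_pos: [0.5605, 0.2133, 0.1267]
eef_rot: [-1.39, -2.817, 0.001]
ft_force: [0.1, -0.3, -2.6]
[0.04258258 0.00753913 0.0150311 ]
tcp_pos: [0.5608, 0.2135, 0.1263]
eef_rot: [1.389, 2.818, 0.0]
ft_force: [-0.5, 0.4, -1.0]
[-0.01937337 -0.01741064 -0.01760943]
```

```bash
python3 -m handwheel '0 0 -1 0 5;0 0 0 0 5;0 0 0 0 5' | sed -n 2,4p
python3 -m handwheel '0 0 -1 0 5;0 0 0 0 5;0 0 0 0 5' | sed -n 2,4p; python3 -c "
from h import *;s=r.observe();print(s['wrist_torque'])"
```

```text
tcp_pos: [0.561, 0.2136, 0.126]
eef_rot: [1.388, 2.818, 0.0]
ft_force: [-2.0, -0.7, 3.2]
tcp_pos: [0.561, 0.2138, 0.1258]
eef_rot: [1.388, 2.817, -0.0]
ft_force: [-3.3, -1.5, 7.1]
[-0.36993496  0.72602394 -0.01546471]
```

Dropped about 10 mm and seated at the thread start. Now I'll run it on clockwise.

```bash
python3 -m handwheel '0 0 1 -4 5;0 0 -0.4 -8 5;0 0 -0.4 -8 5;0 0 0 0 5' | sed -n 2,5p; python3 -c "
from h import *;s=r.observe();print(s['wrist_torque'],s['joints'].round(2)[6])"
python3 -m handwheel '0 0 -0.4 -8 5;0 0 -0.5 -8 5;0 0 -0.4 -8 5;0 0 0 0 5' | sed -n 2,5p; python3 -c "
from h import *;s=r.observe();print(s['wrist_torque'],s['joints'].round(2)[6])"
```

```text
tcp_pos: [0.5615, 0.2129, 0.1248]
eef_rot: [1.856, 2.533, 0.0]
ft_force: [0.7, -1.3, 2.2]
grip_width: 0.0122
[-0.32944261 -0.01139059 -0.02849173] -0.4
tcp_pos: [0.5614, 0.2128, 0.1235]
eef_rot: [2.339, 2.094, 0.0]
ft_force: [-0.3, -1.4, 2.6]
grip_width: 0.0127
[-0.54030275  0.02182864 -0.02518923] -0.78
```

```bash
python3 -m handwheel '0 0 -0.4 -8 5;0 0 -0.5 -8 5;0 0 -0.4 -8 5;0 0 -0.5 -8 5;0 0 0 0 5' | sed -n 2,5p; python3 -c "
from h import *;s=r.observe();print(s['wrist_torque'],s['joints'].round(2)[6])"
python3 -m handwheel '0 0 -0.4 -8 5;0 0 -0.5 -8 5;0 0 -0.4 -8 5;0 0 -0.5 -8 5;0 0 0 0 5' | sed -n 2,5p; python3 -c "
from h import *;s=r.observe();print(s['wrist_torque'],s['joints'].round(2)[6])"
python3 -m handwheel '0 0 -0.4 -8 5;0 0 -0.5 -8 5;0 0 -0.4 -8 5;0 0 -0.5 -8 5;0 0 0 0 5' | sed -n 2,5p; python3 -c "
from h import *;s=r.observe();print(s['wrist_torque'],s['joints'].round(2)[6])"
```

```text
tcp_pos: [0.5609, 0.2126, 0.1211]
eef_rot: [2.825, 1.371, -0.001]
ft_force: [0.2, -2.7, 1.0]
grip_width: 0.0125
[-0.57331371 -0.06143762 -0.05573938] -1.29
tcp_pos: [0.5607, 0.2126, 0.1198]
eef_rot: [3.093, 0.541, -0.001]
ft_force: [-2.0, -3.4, 5.8]
grip_width: 0.0121
[-1.01239499  0.27797219 -0.04058071] -1.8
tcp_pos: [0.5606, 0.2124, 0.1184]
eef_rot: [3.122, -0.332, -0.001]
ft_force: [-2.3, -2.7, 6.6]
grip_width: 0.0122
[-1.13396217  0.5390139  -0.06862336] -2.31
```

```bash
python3 -m handwheel '0 0 -0.4 -8 5;0 0 -0.5 -8 5;0 0 -0.4 -7 5;0 0 0 0 5;0 0 0 0 5' | sed -n 2,5p; python3 -c "
from h import *;s=r.observe();print(s['wrist_torque'],s['joints'].round(2)[6])"
python3 -m handwheel '0 0 1 0 30;0 0 0 0 50;0 0 0 0 60;0 0 0 0 60' | sed -n 2,5p
python3 -m handwheel '0 0 10 0 60;0 0 20 0 60;0 0 15 8.5 60;0 0 0 8.5 60;0 0 0 8.5 60'| sed -n 2,5p
python3 -m handwheel '0 0 0 8.5 60;0 0 0 8.5 60;0 0 0 8.5 60;0 0 0 8.5 60;0 0 0 8.5 60'| sed -n 2,3p
python3 -m handwheel '0 0 0 8.5 60;0 0 0 8.5 60;0 0 0 8.5 60;0 0 0 8.5 60;0 0 0 8.5 60'| sed -n 2,3p
python3 -m handwheel '0 0 0 8.5 60;0 0 0 8.5 60;0 0 0 8.5 60;0 0 0 8.5 60;0 0 0 8.5 60'| sed -n 2,3p
python3 -m handwheel '0 0 0 8.5 60;0 0 0 8.5 60;0 0 0 0 60;0 0 0 0 60;0 0 0 0 60'| sed -n 2,3p
python3 - <<'E'
from h import *
s,_=snap('wrist','pics/w6.png');print(s['tcp_pos'],s['joints'][6])
E
```

```text
tcp_pos: [0.5606, 0.2124, 0.1175]
eef_rot: [2.993, -0.945, -0.001]
ft_force: [-4.5, -4.5, 9.1]
grip_width: 0.0124
[-1.286288    0.79712552 -0.05411391] -2.68
tcp_pos: [0.5605, 0.214, 0.117]
eef_rot: [-2.993, 0.953, 0.001]
ft_force: [-1.0, -0.4, 0.3]
grip_width: 0.0601
tcp_pos: [0.5617, 0.214, 0.1642]
eef_rot: [-3.129, 0.262, -0.004]
ft_force: [-0.4, 0.5, -0.1]
grip_width: 0.0597
tcp_pos: [0.5611, 0.2136, 0.1632]
eef_rot: [3.013, 0.89, 0.001]
tcp_pos: [0.5611, 0.2135, 0.1632]
eef_rot: [2.485, 1.921, 0.001]
tcp_pos: [0.5612, 0.2134, 0.1632]
eef_rot: [1.62, 2.691, 0.001]
tcp_pos: [0.561, 0.2134, 0.1627]
eef_rot: [1.217, 2.896, 0.0]
[0.560965   0.21338043 0.16273901] 0.08518838949791244
```

View pics/w6.png

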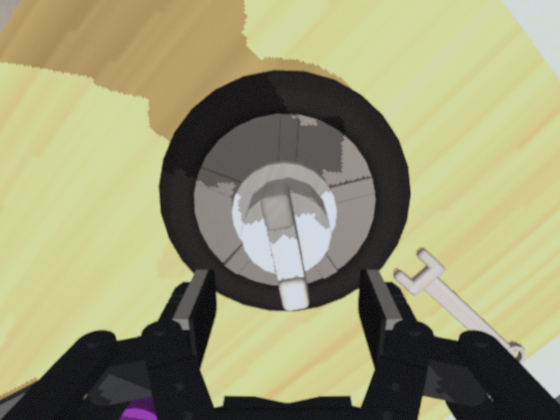

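Wrist view: the nut sits level on the stud with its bar running from (276,195) to (294,308), so it needs about 10° more anticlockwise turn to line up. I'll regrasp and tighten.

```bash
python3 -m handwheel '0 0 0 5 60;0 0 0 5 50;0 0 -20 0 40;0 0 -20 0 40;0 0 -6 0 40' | sed -n 2,5p
python3 -m handwheel '0 0 -1 0 20;0 0 0 0 5;0 0 0 0 5;0 0 0 0 5;0 0 0 0 5' | sed -n 2,6p
python3 -m handwheel '0 0 -0.4 -8 5;0 0 -0.5 -8 5;0 0 0 0 5' | sed -n 2,6p; python3 -c "
from h import *;s=r.observe();print(s['wrist_torque'],s['joints'].round(2)[6])"
```

```text
tcp_pos: [0.5593, 0.2125, 0.1143]
eef_rot: [-0.957, -2.989, 0.004]
ft_force: [0.8, -0.4, 1.0]
grip_width: 0.0399
tcp_pos: [0.5605, 0.2132, 0.1159]
eef_rot: [-0.957, -2.992, 0.001]
ft_force: [-2.9, -2.2, -0.0]
grip_width: 0.0126
grip_force: 60.3
tcp_pos: [0.5602, 0.2134, 0.1151]
eef_rot: [-1.363, -2.83, 0.002]
ft_force: [-4.5, -1.6, 2.8]
grip_width: 0.0125
grip_force: 60.6
[-0.40013252  0.86942285 -0.0963981 ] -0.04
```

```bash
python3 -m handwheel '0 0 -0.4 -8 5;0 0 -0.5 -8 5;0 0 0 0 5' | sed -n 2,4p; python3 -c "
from h import *;s=r.observe();print(s['wrist_torque'],s['joints'].round(2)[6])"
python3 -m handwheel '0 0 -0.4 -8 5;0 0 0 0 5' | sed -n 2,4p; python3 -c "
from h import *;s=r.observe();print(s['wrist_torque'],s['joints'].round(2)[6])"
python3 -m handwheel '0 0 -0.4 -8 5;0 0 0 0 5' | sed -n 2,4p; python3 -c "
from h import *;s=r.observe();print(s['wrist_torque'],s['joints'].round(2)[6])"
```

```text
tcp_pos: [0.56, 0.2138, 0.1145]
eef_rot: [-1.741, -2.615, 0.002]
ft_force: [-5.1, -1.8, 5.7]
[-0.44828133  1.07294952  0.09084632] -0.29
tcp_pos: [0.5603, 0.2139, 0.1143]
eef_rot: [1.914, 2.49, -0.002]
ft_force: [-5.2, -1.2, 5.7]
[-0.46101623  0.9170216   0.63515199] -0.42
tcp_pos: [0.5606, 0.2139, 0.1142]
eef_rot: [2.079, 2.352, -0.001]
ft_force: [-3.5, -2.5, 6.6]
[-0.59835274  0.93738344  1.14677632] -0.54
```

Tight: the turning moment has passed 1 N·m after about 203°. Now I'll release and retreat.

```bash
python3 -m handwheel '0 0 0 0 30;0 0 0 0 45;0 0 0 0 60;0 0 0 0 60' | sed -n 2,5p
python3 -m handwheel '0 0 15 0 60;0 0 25 0 60;0 0 25 0 60;0 0 0 0 60;0 0 0 0 60'
python3 - <<'E'
from h import *
snap('wrist','pics/w7.png');s,_=snap('scene','pics/s7.png')
a=cv2.imread('pics/w7.png');b=cv2.imread('pics/s7.png')
cv2.imwrite('pics/f7.png',np.hstack([cv2.resize(a[100:360,140:420],(400,371)),cv2.resize(b[100:260,250:422],(400,371))]))
E
```

```text
tcp_pos: [0.5615, 0.2134, 0.1129]
eef_rot: [2.091, 2.344, 0.002]
ft_force: [0.3, -0.3, 0.1]
grip_width: 0.0597
clock: 22.15
tcp_pos: [0.5617, 0.2138, 0.1794]
eef_rot: [2.09, 2.343, 0.004]
ft_force: [-0.1, -0.5, 0.1]
grip_width: 0.0604
grip_force: 0.0
```

View pics/f7.png

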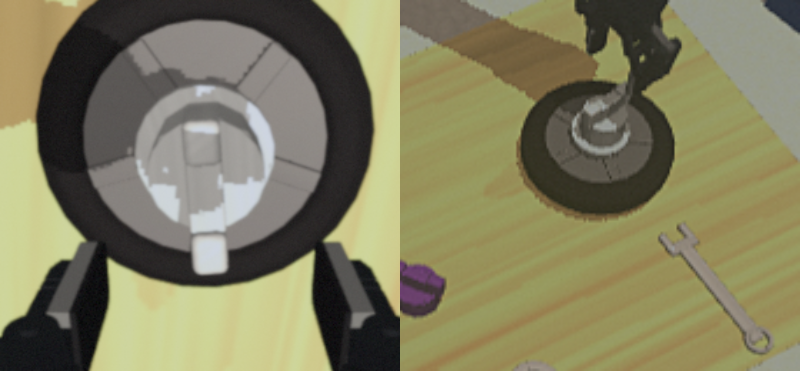

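The nut sits down on the plate, level, with its bar still lined up with the hand (crop 205,120 to 210,255), so it has not sprung back. The hand is clear.

```bash
python3 -c "
from station import r
print(r.job_done())"
```

```text
the job is handed in; nothing more can be done
None
```

The wing nut is on the stud, dropped into the thread start, run on about 203° until tight (turning moment past 1 N·m) and let go; I handed the job in at about 22 s, but the hand-in returned no verdict.

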